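# Open a knobless spice drawer with locking pliers

## Robot

A 6-joint arm with a two-finger parallel gripper is mounted at the origin on the work surface. World frame = base frame: x ahead of the robot, y to its left, z up, the work surface at z = 0. Lengths are in m, angles in rad, forces in N, time in s.
With the tool pointing down it reaches from about 0.325 to 0.775 m from the base axis. Payload 5.5 kg.
Tool frame: the origin (TCP) lies on the centre line of the jaws, within the pads' length; the fingertips stand 22 mm ahead of it and the grasp point (between the pads) lies 3 mm ahead of it; z points along the fingers, y is the direction in which the jaws open and shut (so a half turn about z gives the same grasp; the last joint's range is limited). The gripper opens to 85 mm and grips with 20 to 120 N. Pads are 22 mm wide; open, the fingers measure 114 mm over their backs; the gripper's body (76 mm by 85 mm) begins 54 mm behind the grasp point. The pads swing forward as they close: fully open they stand 13 mm farther back than shut.
Start: joints at [1.269, 0.091, 1.231, -0, 1.82, -0.057], TCP at [0.145, 0.582, 0.253] pointing down, gripper open.
Joint ranges: [-2.87, 2.87], [-0.86, 2.18], [0.17, 2.46], [-1.51, 4.65], [0.06, 2.69], [-2.65, 2.65]. Speed limits (rad/s): [2.57, 2.57, 3.01, 3.14, 3.14, 3.14].

## Interface

Orientations are given as a unit quaternion [x, y, z, w].
In Python, from workcell import env gives the robot as it stands. Calls block until the motion is done:
- env.reach(position, orientation): joint-space move of the TCP to a pose.
- env.move_straight(position, rotation=None, vel=0.15): straight line of the TCP; rotation=None keeps the orientation; vel is the mean speed in m/s.
- env.goto_joints(angles): joint-space move.
- env.move_gripper(opening, f_grip=None): finger opening in m; f_grip is the grip in N (None keeps the last); returns when the fingers have stopped.
- env.dwell(seconds).
- env.inverse_kinematics(position, orientation): joint angles nearest the present ones, or None.
- env.get_obs(): the state.
- env.read_camera(name): name is "scene" or "top" or "wrist"; returns a dict with "image" (384x512x3 uint8, red, green, blue), "intrinsics" (3x3 intrinsics, pixels), "rvec" (rotation vector, rad) and "tvec" (3), from world to camera coordinates, as OpenCV has them; the wrist camera has in their place "mount" (4x4, takes a point from camera to tool coordinates, whose origin is the TCP and whose axes are the flange's). Camera axes: x right, y down, z forward; pixel columns grow to the right and rows downward; lengths in m; the calibration is good to about 2 mm. A picture is of the moment at which its call begins: read the wrist's pose just before it. There is no depth.
A pose or a line that the arm cannot do raises env.IKError and nothing moves.
- env.close_job(): hands the job in, once; it reports no verdict.
The state is a dict: "t": time; "joint_pos": joint angles; "joint_velocities": joint speeds; "effort": joint torques, N m; "position": TCP position; "tool_rot": TCP orientation; "force": force on the tool from outside, world axes, zero at the start; "wrist_torque": the same for the moment, N m; "finger_gap": finger opening in m.
Only numpy, scipy, OpenCV 4.12 (cv2) and the standard library are available. Lean on these libraries where they do the work, as an engineer would, in place of code of your own. Each camera call takes 0.05 s, during which the arm holds its last target. There are 200 camera calls.

## Task

The shallow bottom drawer of the spice chest has lost its knob and only the bare screw sticks out. Take the locking pliers by their handles, set the open jaws over the screw and squeeze until the handles snap over centre and lock on it; draw the drawer gently out with the pliers until it just meets its stop, for the screw sits loosely in old wood and a hard tug or shove would tear it out. Then pull the release lever in to its handle to open the jaws, and leave the pliers lying flat and open on the white top, well clear of the screw, with nothing else disturbed and no finger put to the drawer.

Things in the scene. Friction and masses are not known exactly. Their poses are not given: they have to be found in the camera images.
- pliers: fixed part (handle + jaw) of steel locking pliers lying flat, 225 mm long, 20 mm thick, 0.45 kg. Origin under the jaw pivot at table level; x along the jaws, y from fixed to moving handle, z up. Centre of mass near x = -62 mm. Fixed handle 15 mm wide, outer face straight at y = -20.8 mm for x = -92 to -20, bending to y = -30 at x = -150 (inner face -14 there), end x = -177 mm. Jaw setting already right
- pliers_jaw: the pliers' moving jaw, on the pivot; both jaws run from x = 6 to 46 mm and are 14 mm thick (3 to 17 mm above the table when flat), toothed faces inward. Open, the mouth at the tips spans y = -1.8 to +13.5 mm in the pliers' frame, and y = -1.8 to +9 mm at 18 mm behind the tips. Carries the moving handle
- jaw_tips (a point): point on the fixed part at x = 46, y = 0, z = 10 mm of the pliers' frame: where the axis of a clamped screw runs, at the tips of the jaws. Axes as the pliers'
- fixed_grip (a point): point x = -62, y = -20.8, z = 10 mm in the pliers' frame, on the outer face of the fixed handle: one finger presses here to squeeze
- handle_grip (a point): opposite point, on a rounded swell of the moving handle's outer face, for the other finger. The two points are 62 mm apart open, 48 mm apart locked. The moving handle is 20 mm thick, 10 mm wide further back, ends at x = -168 mm, and swings on the moving jaw about a pin at x = -10, y = +20 mm, by some 0.33 rad in all
- pliers_handle (a joint): moving handle against moving jaw, rad: 0 open (spring-held, as it starts), jaws meet the screw at about 0.4, locked over centre on it at about 0.545, dead centre just before. A squeeze under 6 N leaves the pliers open, 12 to 25 N locks them; locked, they stay so when let go. A two-finger grip that closes evenly should follow the fixed handle: the middle of the grip shifts 7 mm towards it
- pliers_lever (a joint): release lever against the moving handle, rad: 0 at rest, 0.17 pulled in. It lies between the handles; its tail pulled 9 mm outward to the moving handle with 4 to 9 N (pinch the two together) unlocks the pliers, and a spring opens them: the moving handle's end swings 40 mm outward. A handle held fast keeps the jaws shut, so follow its swing or let it go before moving off
- lever_tail (a point): point on the side of the release lever's tail that faces the fixed handle, 14 mm from its free end; when locked at x = -150, y = +14, z = 10 mm in the pliers' frame. Tail 4.5 mm thick, 14 mm high. Locked, it stands 28 mm off the fixed handle, and the moving handle's outer face is 23 mm outward of this point
- chest: wooden spice chest, fixed, 170 mm deep, 240 wide, 110 high; origin at the middle of the foot of its front face, which looks along its own -x, towards the robot. Two upper drawers with wooden knobs stay shut. The shallow bottom drawer (front 2 to 25 mm above the table) slides out along the chest's -x against some 2 N to a hard stop some 4 to 6 cm beyond flush; only feel tells where; it starts between 13 mm recessed and 24 mm ajar
- screw (a joint): how far the screw has given in the wood of the drawer's front, m: 0 at rest, positive pulled out, negative pushed in; springy, about 1 mm for each 4 N of pull or push. Beyond 2.5 mm either way (10 N) it is torn loose; the drawer is plainly at its stop once the pull on the screw passes 3.5 N (0.9 mm); pliers dragged on the table add 2 to 3 N of their own
- screw_tip (a point): free end, on the axis, of the bare steel screw in the middle of the bottom drawer's front: 6 mm thick, 32 mm long, level, axis 13 mm above the table, pointing along the chest's -x. Axes as the chest's; it moves with the drawer. The jaws should take 15 to 22 mm of it
- flask: bystander, leave alone: brown vacuum flask, 97 mm wide, 262 mm tall, with side handle; origin at the centre of its underside
- glass_a: bystander, leave alone: clear glass cup, 72 mm wide, 92 mm tall; origin at the centre of its underside
- glass_b: bystander, leave alone: clear glass cup, 72 mm wide, 92 mm tall; origin at the centre of its underside
- honey_pot: bystander, leave alone: lidded ceramic honey pot, 95 mm wide, 112 mm tall; origin at the centre of its underside
- strainer: bystander, leave alone: steel tea strainer lying rim down, 82 mm wide, 30 mm tall, handle 155 mm along its -x; origin at the centre of its underside
- tea_tin: bystander, leave alone: round tea tin, 79 mm wide, 112 mm tall; origin at the centre of its underside
- teaspoon: bystander, leave alone: teaspoon, 140 mm long; origin at the centre of its underside
Things that resemble listed ones, but are neither listed nor needed, are in the scene too. What is shaped like the pliers but green or purple is not meant.

How it is judged:
On the way, in this order (a step that is already met when the one before it is completed fails the run):
1. the pliers are locked over centre on the screw, the drawer not yet drawn out (value of joint pliers_handle above 0.52 rad and contact force between pliers_jaw and chest above 4 N and x of jaw_tips in the frame of screw_tip above 0.006 m and horizontal distance between jaw_tips and screw_tip below 0.03 m and x of screw_tip in the frame of chest above -0.06 m), for 0.2 s.
2. the drawer is drawn out against its stop (more than 3.2 N on the screw, more than 33 mm out), with the pliers locked on the screw (value of joint pliers_handle above 0.52 rad and contact force between pliers_jaw and chest above 4 N and x of jaw_tips in the frame of screw_tip above 0.006 m and horizontal distance between jaw_tips and screw_tip below 0.03 m and x of screw_tip in the frame of chest below -0.065 m and value of joint screw above 0.0008 m), for 0.1 s.
3. the release lever is pulled in and the pliers have come unlocked (value of joint pliers_lever above 0.1 rad and value of joint pliers_handle below 0.45 rad and x of screw_tip in the frame of chest below -0.066 m), for 0.1 s.
At the end, for the whole second after the job is handed in: The drawer is out (at least 34 mm beyond flush with the front; it was drawn to its stop on the way), the pliers are unlocked and open (handle angle below 0.12 rad, lever back at rest), lie flat on the white top at rest, and their jaw tips are more than 35 mm from the screw's tip (x of screw_tip in the frame of chest below -0.066 m and value of joint pliers_handle below 0.12 rad and value of joint pliers_lever below 0.05 rad and horizontal distance between jaw_tips and screw_tip above 0.035 m and height (world z) of pliers between -0.004 and 0.006 m and angle between pliers's own z axis and vertical below 0.08 rad and linear speed of pliers below 0.02 m/s); the robot touches nothing.
It fails at once if the screw is torn loose: pulled out or pushed in by more than 2.5 mm in its wood (10 N) (value of joint screw above 0.0025 m or value of joint screw below -0.0025 m).
It fails at once if a finger is put to the drawer, its screw or the chest (contact force between the fingers and chest above 1.5 N).
It fails at once if the chest is knocked by the robot (contact force between the arm and chest above 5 N).
It fails at once if a bystander is disturbed: shifted by more than 15 mm or tipped (distance of any of flask, glass_a, glass_b, honey_pot, strainer, tea_tin, teaspoon from where it was at the start of the episode above 0.015 m or angle between any of flask, glass_a, glass_b, honey_pot, tea_tin's own z axis and vertical above 0.2 rad).
It also fails if it takes over 72 s, if anything falls off the work surface, if the arm or the gripper's body presses on something with over 40 N, if the wrist force passes 120 N, or if a joint passes its speed limit or range.

## Working session

There is one attempt and no reset: what is moved stays moved. The work goes in short steps, each a Python script; the robot and the scene stay as the last script left them, time stands still between calls to the robot, and variables do not carry over. Pictures are saved under pics/ and viewed, about 8 in all and at most 12, crops included, and the job is handed in when it is done.

```bash
mkdir -p pics; ls
cat > h.py <<'E'
import numpy as np, cv2
from scipy.spatial.transform import Rotation as R
from workcell import env
def save(im,n): cv2.imwrite(f"pics/{n}.png",cv2.cvtColor(im,cv2.COLOR_RGB2BGR))
E
python3 - <<'E'
from h import *
o=env.get_obs(); print(o)
a=env.read_camera("top"); b=env.read_camera("scene")
for c in (a,b): print(c["intrinsics"],c["rvec"],c["tvec"])
np.savez("cams.npz",**{p+k:v for p,c in(("t",a),("s",b)) for k,v in c.items()})
save(cv2.resize(a["image"],(800,600)),"top"); save(cv2.resize(b["image"],(800,600)),"scene")
E
```

```text
pics
{'t': 0.0, 'joint_pos': array([ 1.26924956e+00,  9.18481132e-02,  1.23190270e+00, -1.04448045e-05,
        1.81980568e+00, -5.67084864e-02]), 'joint_velocities': array([ 2.23270517e-03,  1.87228519e-04, -8.12323230e-05, -3.65772660e-04,
        1.32937986e-03,  2.14405542e-04]), 'effort': array([-1.12379417e-03, -4.58738852e+01, -4.18018484e+01, -2.23670022e-04,
        1.16709532e-02,  1.11770868e-05]), 'position': array([0.14537579, 0.58186664, 0.25214777]), 'tool_rot': array([ 1.22114809e-01,  9.92515496e-01, -9.67113282e-04, -1.69968753e-04]), 'force': array([-0.71699035,  1.06114321, -0.71086369]), 'wrist_torque': array([ 0.0140743 ,  0.02828754, -0.01679975]), 'finger_gap': 0.08493495698055699}
[[451.95290336   0.         258.37567811]
 [  0.         451.95290336 186.01038314]
 [  0.           0.           1.        ]] [ 2.14227422 -2.15209801  0.1624366 ] [-0.03127592  0.49374189  1.45910157]
[[356.22275292   0.         259.00507545]
 [  0.         356.22275292 195.32300813]
 [  0.           0.           1.        ]] [ 1.91430219  1.53886949 -0.61175038] [-0.0594264  -0.2999907   1.56588002]
```

View pics/top.png

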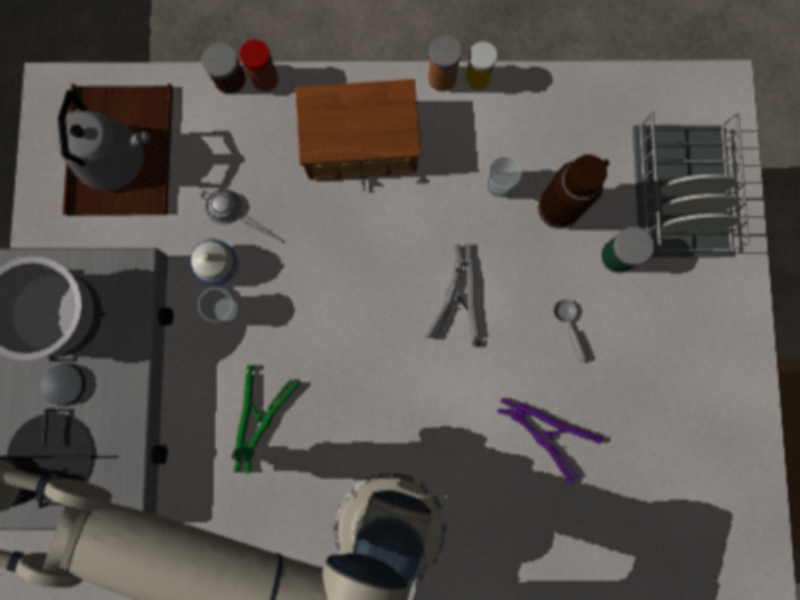

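View pics/scene.png

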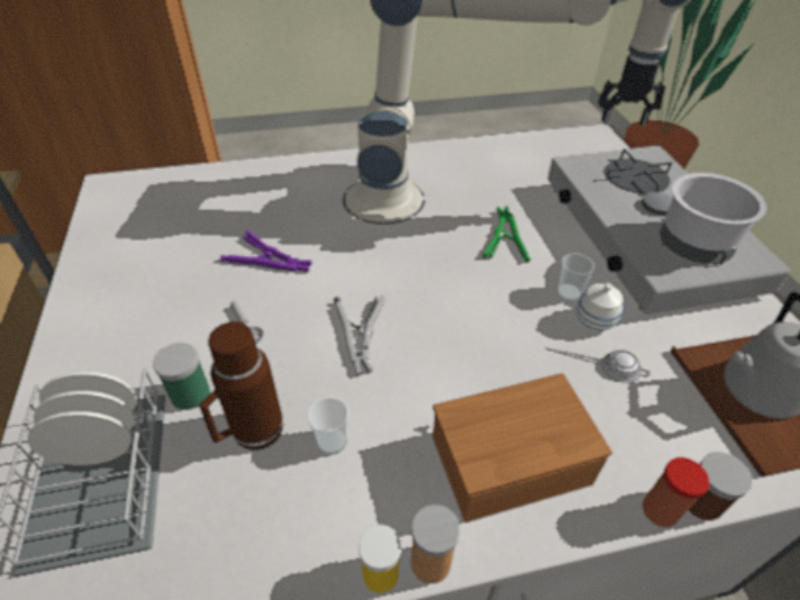

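The top view shows three plier shapes: bare steel at (460,295), green at (262,420) and purple at (550,437). The steel pair is the one I want. The screw appears at about (367,185) on the chest front. I'll check both in an enlarged crop.

Run:
```python
from h import *
d=np.load("cams.npz"); im=d["timage"]
# full-res crop cols 190-320, rows 95-225
save(cv2.resize(im[100:230,188:328],None,fx=5.5,fy=4.5*0+4.6*1,interpolation=cv2.INTER_CUBIC) if 0 else cv2.resize(im[98:228,188:318],(598,598),interpolation=cv2.INTER_CUBIC),"crop1")
```

```text
(no output)
```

View pics/crop1.png

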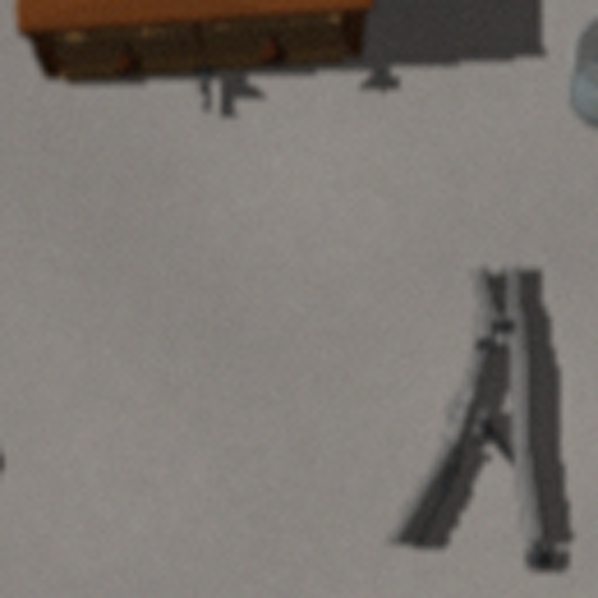

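The crop confirms the steel pair: jaw tips at crop (500,270), fixed handle on the right ending at (548,560), moving handle on the left ending at (410,540). Something dark sticks out by the chest at (207,95), probably the screw. Next I'll localise it and look with the wrist camera.

```bash
cat >> h.py <<'E'
def ray(K,Rw,t,uv,z):
    "world point at height z seen at pixel uv; x_cam=Rw X+t"
    d=Rw.T@np.linalg.inv(K)@np.array([uv[0],uv[1],1.]); c=-Rw.T@t
    return c+d*(z-c[2])/d[2]
def top(uv,z):
    d=np.load("cams.npz"); return ray(d["tintrinsics"],cv2.Rodrigues(d["trvec"])[0],d["ttvec"],uv,z)
def wristshot(n):
    o=env.get_obs(); c=env.read_camera("wrist")
    T=np.eye(4); T[:3,:3]=R.from_quat(o["tool_rot"]).as_matrix(); T[:3,3]=o["position"]
    M=np.linalg.inv(T@c["mount"])
    np.savez(n+".npz",K=c["intrinsics"],R=M[:3,:3],t=M[:3,3],im=c["image"])
    return c["image"]
def wr(n,uv,z):
    d=np.load(n+".npz"); return ray(d["K"],d["R"],d["t"],uv,z)
def proj(n,P):
    d=np.load(n+".npz"); p=(d["R"]@np.atleast_2d(P).T).T+d["t"]; p=p@d["K"].T; return p[:,:2]/p[:,2:]
def down(yaw):
    "tool down; tool y axis (jaw opening) at world angle yaw+90deg, tool x at yaw"
    x=np.array([np.cos(yaw),np.sin(yaw),0]); z=np.array([0,0,-1.]); return R.from_matrix(np.stack([x,np.cross(z,x),z],1)).as_quat()
E
python3 - <<'E'
from h import *
f=lambda u,v,z:print((u,v),top((188+u/4.6,98+v/4.6),z).round(4))
f(500,270,.01);f(548,560,.01);f(410,540,.01);f(503,325,.015);f(207,108,.013);f(207,80,.013);f(45,75,.0);f(370,65,0)
c=env.read_camera("wrist"); print(c["mount"].round(4),c["intrinsics"].round(1))
print(env.get_obs()["tool_rot"], R.from_quat(env.get_obs()["tool_rot"]).as_matrix().round(3))
for yaw in (0,np.pi,.05):
  for p in ([.52,-.09,.3],[.44,-.12,.06],[.6,-.0,.3]): print(yaw,p,env.inverse_kinematics(p,down(yaw)))
E
```

```text
(500, 270) [ 0.5977 -0.1645  0.01  ]
(548, 560) [ 0.3832 -0.1956  0.01  ]
(410, 540) [ 0.3981 -0.0957  0.01  ]
(503, 325) [ 0.5554 -0.1655  0.015 ]
(207, 108) [0.7213 0.0524 0.013 ]
(207, 80) [0.743  0.0524 0.013 ]
(45, 75) [0.7514 0.1753 0.    ]
(370, 65) [ 0.7583 -0.0699  0.    ]
[[ 2.000e-04 -9.577e-01 -2.878e-01  7.350e-02]
 [ 1.000e+00 -2.000e-04  1.200e-03 -4.000e-04]
 [-1.200e-03 -2.878e-01  9.577e-01 -1.193e-01]
 [ 0.000e+00  0.000e+00  0.000e+00  1.000e+00]] [[272.7   0.  250. ]
 [  0.  272.7 194.5]
 [  0.    0.    1. ]]
[ 1.22058157e-01  9.92522660e-01 -7.46007074e-04 -1.36995627e-04] [[-0.97   0.242 -0.   ]
 [ 0.242  0.97  -0.001]
 [ 0.    -0.002 -1.   ]]
0 [0.52, -0.09, 0.3] [-2.35850544e-01 -8.85768965e-02  1.32748964e+00 -4.44089210e-16
  1.90267991e+00  1.33494578e+00]
0 [0.44, -0.12, 0.06] [-3.40871208e-01 -2.57187460e-01  1.90365525e+00 -4.44089210e-16
  1.49512486e+00  1.22992512e+00]
0 [0.6, -0.0, 0.3] [-5.66970377e-02  1.06332867e-01  1.13142944e+00 -4.44089210e-16
  1.90383035e+00  1.51409929e+00]
3.141592653589793 [0.52, -0.09, 0.3] [-2.35850544e-01 -8.85768965e-02  1.32748964e+00 -4.44089210e-16
  1.90267991e+00 -1.80664687e+00]
3.141592653589793 [0.44, -0.12, 0.06] [-3.40871208e-01 -2.57187460e-01  1.90365525e+00 -4.44089210e-16
  1.49512486e+00 -1.91166754e+00]
3.141592653589793 [0.6, -0.0, 0.3] [-5.66970377e-02  1.06332867e-01  1.13142944e+00 -4.44089210e-16
  1.90383035e+00 -1.62749336e+00]
0.05 [0.52, -0.09, 0.3] [-2.35850544e-01 -8.85768965e-02  1.32748964e+00 -4.44089210e-16
  1.90267991e+00  1.28494578e+00]
0.05 [0.44, -0.12, 0.06] [-3.40871208e-01 -2.57187460e-01  1.90365525e+00 -4.44089210e-16
  1.49512486e+00  1.17992512e+00]
0.05 [0.6, -0.0, 0.3] [-5.66970377e-02  1.06332867e-01  1.13142944e+00 -4.44089210e-16
  1.90383035e+00  1.46409929e+00]
```

Run:
```python
from h import *
q=down(np.pi)
env.reach([.46,-.14,.24],q); env.dwell(.2); a=wristshot("w1"); print(env.get_obs()["t"])
env.reach([.60,.04,.18],q); env.dwell(.2); b=wristshot("w2"); print(env.get_obs()["t"],env.get_obs()["force"])
save(cv2.resize(a[60:384,80:432],(800,736))[:600] if 0 else cv2.resize(a,(800,600),interpolation=cv2.INTER_CUBIC),"w1"); save(cv2.resize(b,(800,600),interpolation=cv2.INTER_CUBIC),"w2")
```

```text
3.175
4.3583 [ 0.0432454   0.51000193 -0.05806815]
```

View pics/w1.png

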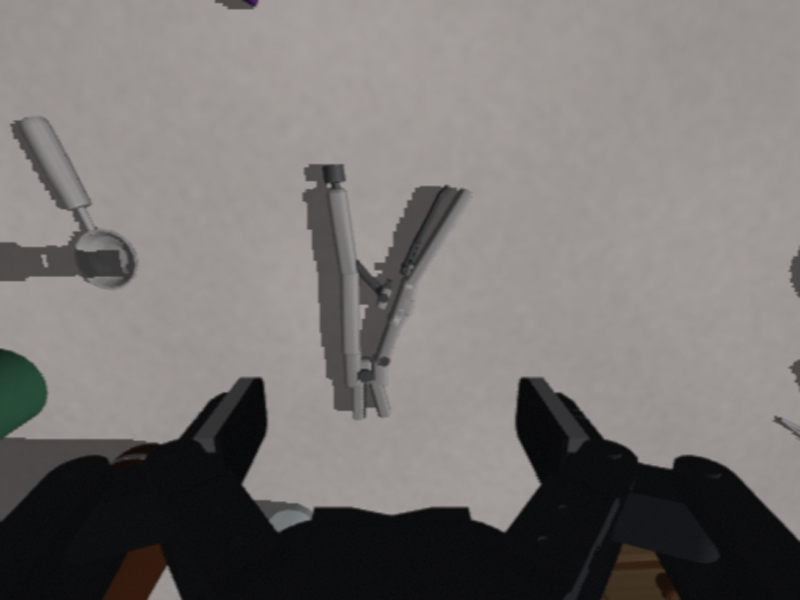

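View pics/w2.png

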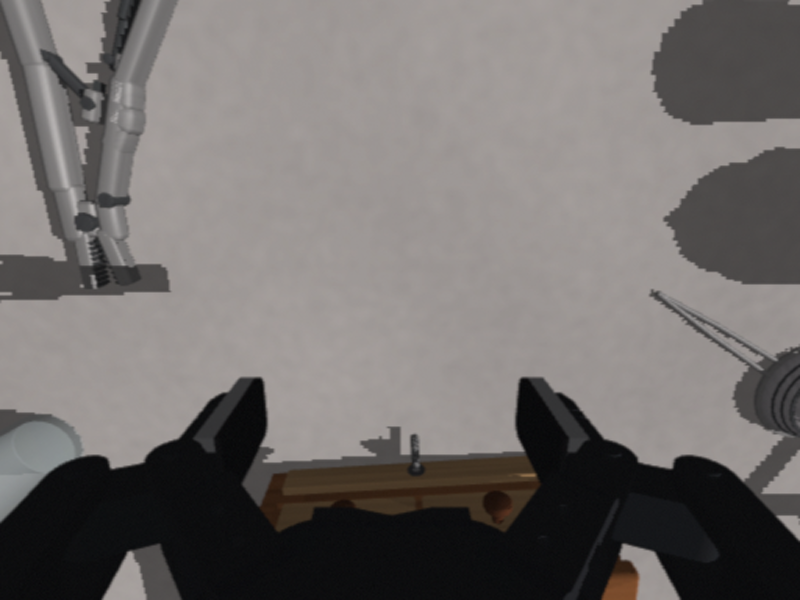

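w1 shows the pliers with the fixed jaw tip at (359,417), the fixed handle end at (333,166) and the moving handle end at (465,190). w2 shows the screw tip at (414,435), its root at (416,470), and the jaws at (95–135,285). I'll convert these to world coordinates.

Run:
```python
from h import *
s=.64
w=lambda n,u,v,z:wr(n,(u*s,v*s),z)
print("screw tip",w("w2",414.5,434,.013),"root",w("w2",416,468,.013))
print("drawer bottom edge",w("w2",300,470,.0),w("w2",530,454,0.0))
print("drawer top edge",w("w2",290,491,.025),w("w2",536,477,0.025))
# pliers fit: outer/inner sil. points at stated heights (w1, 800px coords) -> pliers frame
pts=[("w1",341,300,-20.8,.010,'y'),("w1",345,345,-20.8,.010,'y')]
obs=[("w1",359,417,.010,46,-6),("w1",346,345,.010,None,-20.8),("w1",342,280,.010,None,-20.8),
     ("w1",359,345,.014,None,-5.8),("w1",356,285,.014,None,-5.8),("w2",95,288,.010,46,None),("w2",24,66,.010,None,-20.8),("w2",64,190,.01,None,-20.8),("w2",73,183,.014,None,-5.8),("w2",48,80,.014,None,-5.8)]
from scipy.optimize import least_squares
W=[w(n,u,v,z)[:2] for n,u,v,z,_,_ in obs]
def res(p):
    c,si=np.cos(p[2]),np.sin(p[2]); r=[]
    for P,(n,u,v,z,x,y) in zip(W,obs):
        d=P-p[:2]; lx=c*d[0]+si*d[1]; ly=-si*d[0]+c*d[1]
        if x is not None:r.append(lx*1e3-x)
        if y is not None:r.append(ly*1e3-y)
    return r
f=least_squares(res,[.55,-.16,.08]); print(f.x,np.round(f.fun,1)); np.save("pl.npy",f.x)
c,si=np.cos(f.x[2]),np.sin(f.x[2])
for n,sc,box in(("w1",0,0),):
    pass
tw=lambda x,y,z:np.array([f.x[0]+c*x-si*y,f.x[1]+si*x+c*y,z])/1
L=[[(-20,-20.8),(-92,-20.8),(-150,-30),(-177,-30)],[(6,-1.8),(46,-1.8)],[(46,13.5),(28,9)],[(-20,-5.8),(-92,-5.8),(-150,-14)]]
out=[]
for n,(r0,r1,c0,c1) in(("w1",(90,280,180,310)),("w2",(0,200,0,130))):
    im=cv2.resize(np.load(n+".npz")["im"],None,fx=4,fy=4,interpolation=cv2.INTER_CUBIC)
    for l in L:
        P=proj(n,[tw(x/1e3,y/1e3,.010) for x,y in l]); cv2.polylines(im,[np.int32(P*4+2)],False,(255,0,0),1)
    out.append(cv2.resize(im[r0*4:r1*4,c0*4:c1*4],(390,590)))
save(np.hstack(out),"fit")
```

```text
screw tip [0.71870188 0.05682887 0.013     ] root [0.74993288 0.05847265 0.013     ]
drawer bottom edge [ 0.76176765 -0.03744683  0.        ] [0.74665544 0.15321263 0.        ]
drawer top edge [ 0.76150008 -0.04015187  0.025     ] [0.74903981 0.15020163 0.025     ]
[ 0.55554261 -0.16013783  0.01370526] [-0.2 -3.2  2.6  1.7 -0.6 -1.3  0.2 -2.1  4.9 -0.3 -1.6]
```

View pics/fit.png

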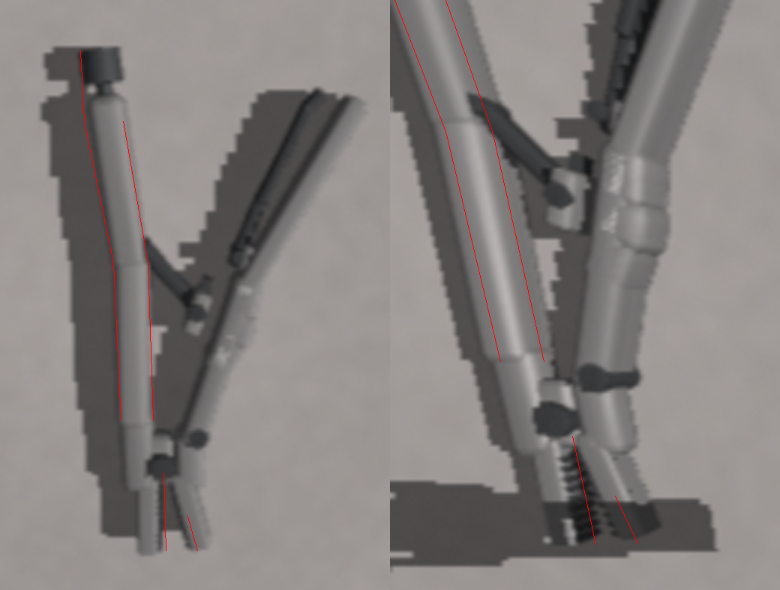

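```bash
cat >> h.py <<'E'
def pw(p,x,y):
    c,s=np.cos(p[2]),np.sin(p[2]); return np.array([p[0]+c*x-s*y,p[1]+s*x+c*y])
def flange(p,x,y,z,dyaw=0): return [*pw(p,x,y),z],down(np.pi+p[2]+dyaw)
E
python3 - <<'E'
from h import *
n=lambda cx,cy:wr("w1",(180+cx/3,90+cy*190/590),.010)
A,B,C,T=n(135,400),n(131,280),n(113.5,130),n(160,551)
print(A,B,C,T)
th=np.arctan2(*(A-B)[1::-1]);print("theta",th,"tail dir",np.arctan2(*(B-C)[1::-1])-.149*0)
# line fit with all: straight centre y=-13.3, tail centre, tip x=46,y=-1.8
from scipy.optimize import least_squares
def res(p):
    r=[]
    for P,x,y in((A,None,-13.3),(B,None,-13.3),(T,.046e3,-1.8),(C,None,None)):
        c,s=np.cos(p[2]),np.sin(p[2]);d=P[:2]-p[:2];lx=(c*d[0]+s*d[1])*1e3;ly=(-s*d[0]+c*d[1])*1e3
        if y is None: y=-13.3+(lx+92)*.15
        r.append(ly-y)
        if x: r.append(lx-x)
    return r
f=least_squares(res,[.55,-.16,0]);print(f.x,np.round(f.fun,2));np.save("pl.npy",f.x)
p=f.x
P,q=flange(p,-.130,-.019,.12,.149);print(P)
env.move_gripper(.05); env.reach(P,q); P[2]=.027; env.move_straight(P,vel=.1)
print(env.get_obs()["force"],env.get_obs()["finger_gap"])
a=wristshot("w3"); print(env.get_obs()["t"])
save(cv2.resize(a,(800,600),interpolation=cv2.INTER_CUBIC),"w3")
E
```

```text
[ 0.52651659 -0.17375003  0.01      ] [ 0.47192548 -0.17411676  0.01      ] [ 0.40981427 -0.17974537  0.01      ] [ 0.6024022  -0.16356126  0.01      ]
theta 0.006717582662861463 tail dir 0.09037474005799975
[ 0.55635233 -0.16118842 -0.01592491] [ 0.26 -0.97  0.16  0.08  0.55]
[np.float64(0.4260662511723403), np.float64(-0.1781158605448722), 0.12]
[-1.07556897  0.71961289 -0.18849389] 0.04989750820442124
7.0333
```

View pics/w3.png

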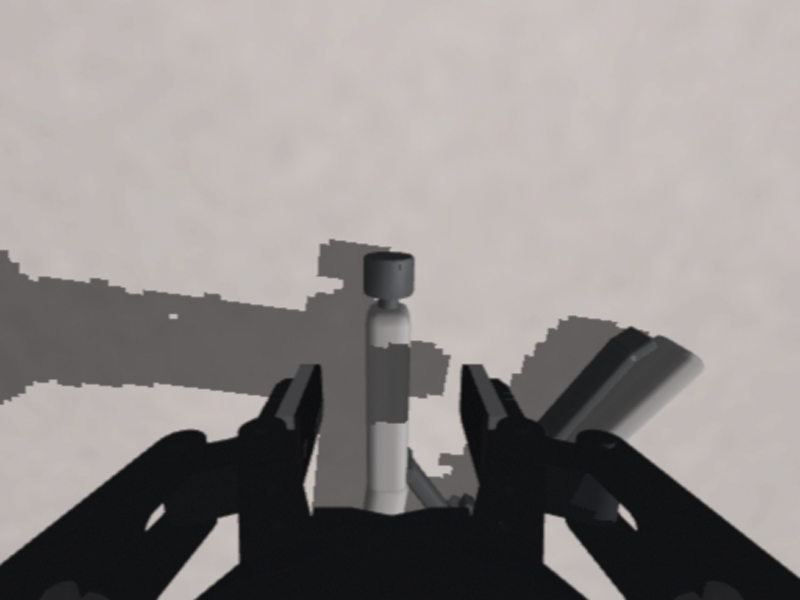

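The fixed handle sits centred and upright between the pads, with its centreline at (388,400), and the inner finger is clear of the moving handle. I'll grip it and slide the pliers flat to a point just in front of the screw.

Run:
```python
from h import *
env.move_gripper(.005,50); o=env.get_obs();print(o["finger_gap"],o["force"])
ya=.06; d=np.array([np.cos(ya),np.sin(ya)])
def origin(tip,ya,lx,ly): # pliers pose with pliers-frame point (lx,ly) at tip
    return np.array([*(tip-R.from_euler('z',ya).as_matrix()[:2,:2]@[lx,ly]),ya])
p=origin(np.array([.7187,.0568])-.025*d,ya,.046,.0048)
P,q=flange(p,-.130,-.019,.027,.149); print(p,P)
env.move_straight(P,q,vel=.07); o=env.get_obs();print(o["force"],o["t"],o["position"])
np.save("pl.npy",p)
env.move_gripper(.05); P[2]=.12; env.move_straight(P,vel=.15)
env.reach([.60,.03,.18],down(np.pi+.06)); env.dwell(.2); b=wristshot("w4"); print(env.get_obs()["t"])
save(cv2.resize(b[150:310,180:340],(600,600),interpolation=cv2.INTER_CUBIC),"w4")
```

```text
0.013687246905367803 [-1.07063733 -2.04966032  3.47723081]
[0.64811559 0.04775119 0.06      ] [np.float64(0.5194888348272346), np.float64(0.020990061847173783), 0.027]
[-4.50826172 -5.54423706  8.25906616] 10.7333 [0.51916483 0.01976854 0.02771259]
12.675
```

View pics/w4.png

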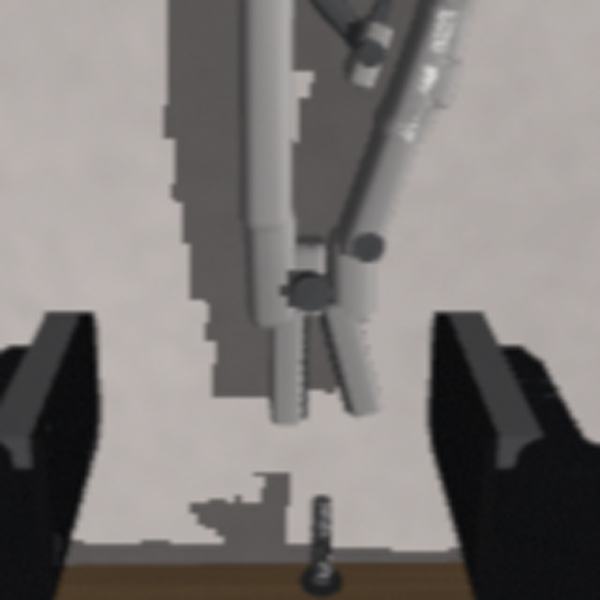

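In w4 the jaws face the screw. The fixed jaw's inner tip is at crop (306,418), the moving jaw's at (347,410), the screw tip at (320,495) and its root at (322,575). I'll compute the offsets.

Run:
```python
from h import *
n=lambda cx,cy,z:wr("w4",(180+cx/3.75,150+cy/3.75),z)
p=np.load("pl.npy")
loc=lambda P:R.from_euler('z',-p[2]).as_matrix()[:2,:2]@(P[:2]-p[:2])*1e3
for k,a in dict(fix=(306,419,.017),mov=(349,411,.017),tip=(320,495,.013),root=(322,570,.013),hA=(272,210,.010),hB=(268,20,.010),sh=(266,322,.01),d1=(70,565,.025),d2=(460,562,.025)).items(): print(k,n(*a).round(4),loc(n(*a)).round(1))
```

```text
fix [0.6893 0.0489 0.017 ] [41.2 -1.3]
mov [0.6858 0.062  0.017 ] [38.4 11.9]
tip [0.7188 0.0557 0.013 ] [71.   3.7]
root [0.7471 0.0586 0.013 ] [99.5  4.9]
hA [0.6242 0.0344 0.01  ] [-24.7 -11.9]
hB [0.5679 0.0297 0.01  ] [-81.2 -13.2]
sh [0.6606 0.0348 0.01  ] [ 11.7 -13.7]
d1 [ 0.7406 -0.0221  0.025 ] [ 88.2 -75.3]
d2 [0.7323 0.1003 0.025 ] [87.2 47.4]
```

Run:
```python
from h import *
p=np.load("pl.npy"); ya=.068; d=np.array([np.cos(ya),np.sin(ya)]); e=np.array([-d[1],d[0]])
q=down(np.pi+.06+.149); g=np.array([.5192,.0198])
env.reach([*g,.12],q); env.move_straight([*g,.030],vel=.12); env.move_gripper(.005,50)
o=env.get_obs(); print(o["t"],o["finger_gap"],o["force"].round(2)); f0=o["force"]
tgt=lambda s,l:[*(g+s*d+l*e),.030]
env.move_straight(tgt(.012,.0005),vel=.05); env.move_straight(tgt(.022,.0005),vel=.05)
fb=env.get_obs()["force"]; print("drag",fb.round(2))
for s in np.arange(.025,.0461,.003):
    env.move_straight(tgt(s,.0005),vel=.03); o=env.get_obs(); f=o["force"]-fb
    print(round(s,3),f.round(2),(o["position"][:2]-tgt(s,.0005)[:2]).round(4))
    if f[:2]@d<-3.5 or abs(f[:2]@e)>4: print("STOP"); break
print(o["t"]); np.save("st.npy",[s,*o["position"]])
c=env.read_camera("top")["image"]; cv2.imwrite("pics/t2.png",cv2.resize(c[98:178,198:288][:,:,::-1],(720,600)[::1],interpolation=cv2.INTER_CUBIC))
```

```text
14.4667 0.013358518268327981 [-0.36  0.75  4.54]
drag [-4.78  0.04  7.85]
0.025 [-2.7  -0.49  2.74] [-0.0006 -0.0001]
0.028 [-3.08 -0.84  2.17] [-0.0007 -0.0001]
0.031 [-1.9  -0.34  2.12] [-0.0008 -0.0001]
0.034 [-2.86 -0.08  2.57] [-0.0007 -0.0001]
0.037 [-2.57 -0.92  1.81] [-0.0008 -0.0001]
0.04 [-2.3  -0.28  2.46] [-0.0007 -0.0001]
0.043 [-3.09 -1.1   1.15] [-0.0007 -0.0001]
0.046 [-3.14 -0.99  1.42] [-0.0007 -0.0001]
17.2083
```

Run:
```python
from h import *
o=env.get_obs(); P=o["position"]
env.move_gripper(.05); env.move_straight([*P[:2],.12],vel=.15)
env.reach([.60,.03,.18],down(np.pi+.06)); env.dwell(.2); b=wristshot("w5"); print(env.get_obs()["t"])
save(cv2.resize(b[110:310,160:360],(600,600),interpolation=cv2.INTER_CUBIC),"w5")
```

```text
19.0833
```

View pics/w5.png

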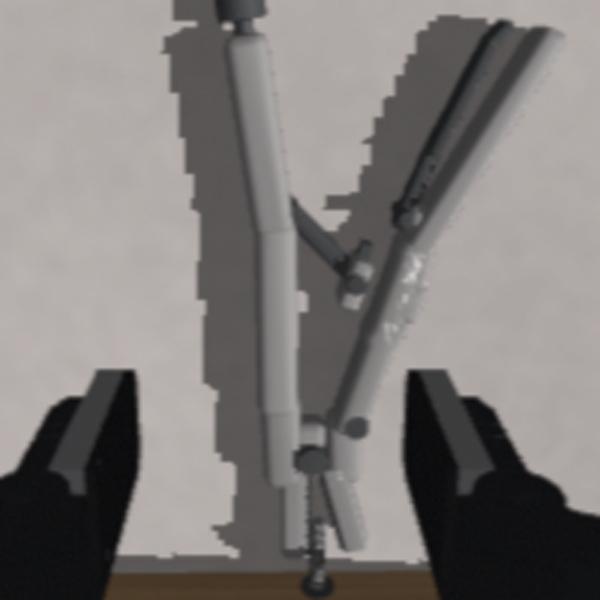

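The jaws straddle the screw at crop (317,515–575), with the fixed jaw tip at (292,553), so roughly 19 mm is taken. Next I'll compute the handle pose and squeeze.

Run:
```python
from h import *
n=lambda cx,cy,z:wr("w5",(160+cx/3,110+cy/3),z)[:2]
A,B=n(279,400,.010),n(275,240,.010); th=np.arctan2(*(A-B)[::-1]);print(A,B,th)
ben,sho,tip=n(275,232,.02),n(279,412,.018),n(300,553,.016)
th=.068
x=R.from_euler('z',th).as_matrix()[:2,:2]
loc=lambda P:(x.T@(P-A)*1e3).round(1)
for k,P in dict(B=B,bend=ben,sh=sho,tip=tip,sw=n(418,290,.012),stip=n(317,516,.013)).items(): print(k,loc(P))
```

```text
[0.66964536 0.03778376] [0.60564548 0.03226038] 0.08608969419638303
B [-64.2  -1.2]
bend [-69.9  -1.2]
sh [ 1.  -0.1]
tip [64.8  8.1]
sw [-45.2  51.4]
stip [49.8 15. ]
```

Run:
```python
from h import *
th=.08; A=np.array([.6696,.0378]); Rm=R.from_euler('z',th).as_matrix()[:2,:2]
p=np.array([*(A-Rm@[-.021,-.012]),th]); np.save("pl.npy",p); print(p)
P,q=flange(p,-.062,.0102,.13); env.move_gripper(.085,25); env.reach(P,q)
env.move_straight([*P[:2],.021],vel=.1); f0=env.get_obs()["force"]; print("f0",f0.round(2))
e=Rm[:,1]
for w in (.072,.068,.066,.064,.062):
    env.move_gripper(w); o=env.get_obs(); f=o["force"]-f0
    print(w,round(o["finger_gap"],4),"lat",round(f[:2]@e,2),"ax",round(f[:2]@Rm[:,0],2),"z",round(f[2],2),o["t"])
    if abs(f[:2]@e)>4: break
```

```text
[0.68957386 0.05143983 0.08      ]
f0 [-0.01 -0.3  -0.23]
0.072 0.0721 lat -0.71 ax -0.46 z -0.48 21.4167
0.068 0.0677 lat 0.78 ax 0.45 z 0.31 21.6333
0.066 0.0658 lat 0.6 ax -0.51 z 0.56 21.85
0.064 0.064 lat -0.18 ax 0.35 z 0.56 22.0667
0.062 0.0619 lat 0.97 ax -0.0 z 0.73 22.2833
```

Run:
```python
from h import *
p=np.load("pl.npy"); Rm=R.from_euler('z',p[2]).as_matrix()[:2,:2]; e=Rm[:,1]
C=np.array(pw(p,-.062,.0102)); sh=0; f0=np.array([-.0,-.3,0])
for k,w in enumerate(np.arange(.060,.0439,-.002)):
    sh-=.001
    env.move_straight([*(C+sh*e),.021],vel=.02) 
    env.move_gripper(w,25); o=env.get_obs(); f=o["force"]-f0; lat=f[:2]@e; ax=f[:2]@Rm[:,0]
    print(round(w,3),round(o["finger_gap"],4),"sh",round(sh,4),"lat",round(lat,2),"ax",round(ax,2),"z",round(f[2],2),round(o["t"],2))
    if abs(ax)>5 or abs(lat)>9: print("STOP");break
    if o["finger_gap"]>w+.003: break
    sh+=np.clip(lat*.00015,-.0008,.0008)
np.save("sq.npy",[*(C+sh*e),sh])
```

```text
0.06 0.06 sh -0.001 lat 2.04 ax -2.74 z 5.34 22.75
0.058 0.0584 sh -0.0017 lat 2.23 ax -3.0 z 6.99 23.22
0.056 0.0563 sh -0.0024 lat 4.09 ax -3.07 z 8.81 23.68
0.054 0.0543 sh -0.0027 lat 4.35 ax -3.86 z 9.24 24.15
0.052 0.0521 sh -0.0031 lat 4.08 ax -4.63 z 10.02 24.62
0.05 0.0497 sh -0.0035 lat 2.73 ax 0.62 z 1.26 25.08
0.048 0.0487 sh -0.0041 lat 2.9 ax 0.31 z 0.71 25.55
0.046 0.0473 sh -0.0046 lat 4.86 ax -0.47 z 2.21 26.02
0.044 0.0472 sh -0.0049 lat 5.43 ax -1.04 z 2.48 26.48
```

Run:
```python
from h import *
for w in (.058,.053,.050,.046):
    env.move_gripper(w,25); o=env.get_obs(); print(w,o["finger_gap"].round(4) if hasattr(o["finger_gap"],'round') else o["finger_gap"],o["force"].round(2),o["position"].round(4),round(o["t"],2))
```

```text
0.058 0.058116814120959516 [ 0.14 -0.05  0.31] [0.6273 0.0509 0.0207] 26.75
0.053 0.053016626564683575 [-0.23 -0.45  0.18] [0.6274 0.0515 0.0209] 26.98
0.05 0.04980202059421466 [ 0.2   0.48 -0.29] [0.6273 0.0517 0.021 ] 27.19
0.046 0.047295170525555666 [-1.53  1.47  3.78] [0.6274 0.052  0.0214] 27.41
```

Handles locked: gap 47 mm, and no resistance on re-closing to 50 mm. Now the gentle draw, checking the force at each step.

```bash
cat > pull.py <<'E'
from h import *
import sys
s0,smax,thr=map(float,sys.argv[1:4])
ya=.068; d=np.array([np.cos(ya),np.sin(ya)])
try: g=np.load("g.npy")
except Exception: g=env.get_obs()["position"]; g[2]=.022; np.save("g.npy",g)
def fa(n=4):
    F=[]
    for _ in range(n): env.dwell(.02); F.append(env.get_obs()["force"])
    return np.mean(F,0)
env.move_gripper(.044,35) if s0==0 else 0
s=s0; hist=[]
while s<smax:
    s+=.002 if s<.02 else .001
    env.move_straight([*(g[:2]-s*d),g[2]],vel=.03); f=fa(); a=f[:2]@d; hist.append(a)
    lag=(env.get_obs()["position"][:2]-(g[:2]-s*d))@d
    print(round(s,3),"ax",round(a,2),"lat",round(f[1]*d[0]-f[0]*d[1],2),"z",round(f[2],2),"lag",round(lag*1e3,2))
    base=np.median(hist[2:12]) if len(hist)>6 else 99
    if a>base+thr or a>9.5: print("STOP base",base); break
print(s,env.get_obs()["t"])
E
python3 pull.py 0 .06 3.2
```

```text
0.002 ax 0.47 lat -0.14 z -0.74 lag -0.12
0.004 ax 2.13 lat -0.83 z -3.34 lag -0.13
0.006 ax 0.81 lat -0.29 z -3.75 lag -0.43
0.008 ax 0.83 lat -1.17 z -5.15 lag -0.33
0.01 ax 1.15 lat -0.73 z -4.92 lag -0.19
0.012 ax 0.89 lat -1.32 z -5.22 lag -0.12
0.014 ax 1.23 lat -1.39 z -4.78 lag -0.11
0.016 ax 0.77 lat -1.33 z -5.31 lag -0.1
0.018 ax 1.31 lat -1.69 z -5.07 lag -0.1
0.02 ax 0.73 lat -1.42 z -4.88 lag -0.1
0.021 ax 1.13 lat -1.47 z -4.75 lag 0.01
0.022 ax 1.53 lat -1.72 z -4.94 lag -0.03
0.023 ax 1.5 lat -1.87 z -5.05 lag -0.05
0.024 ax 1.34 lat -1.66 z -5.13 lag -0.05
0.025 ax 1.18 lat -1.7 z -4.75 lag -0.05
0.026 ax 1.06 lat -1.76 z -5.07 lag -0.06
0.027 ax 1.25 lat -1.89 z -5.19 lag -0.05
0.028 ax 1.28 lat -1.7 z -5.06 lag -0.06
0.029 ax 1.2 lat -1.6 z -4.93 lag -0.03
0.03 ax 1.82 lat -1.76 z -4.94 lag -0.05
0.031 ax 1.13 lat -1.84 z -4.9 lag -0.05
0.032 ax 1.74 lat -1.82 z -5.39 lag -0.05
0.033 ax 1.21 lat -1.39 z -4.88 lag -0.05
0.034 ax 1.07 lat -1.54 z -4.35 lag -0.07
0.035 ax 1.01 lat -1.68 z -5.38 lag -0.03
0.036 ax 1.55 lat -1.66 z -5.28 lag -0.04
0.037 ax 1.55 lat -1.71 z -4.69 lag -0.04
0.038 ax 1.11 lat -1.47 z -4.77 lag -0.03
0.039 ax 1.09 lat -1.87 z -4.62 lag -0.07
0.04 ax 1.29 lat -1.65 z -4.66 lag -0.06
0.041 ax 1.05 lat -1.31 z -5.2 lag -0.04
0.042 ax 0.77 lat -1.79 z -4.78 lag -0.06
0.043 ax 1.01 lat -2.05 z -4.8 lag -0.05
0.044 ax 1.37 lat -1.84 z -4.67 lag -0.05
0.045 ax 1.54 lat -1.5 z -4.8 lag -0.07
0.046 ax 1.05 lat -1.53 z -4.66 lag -0.06
0.047 ax 2.44 lat -1.75 z -4.96 lag 0.15
0.048 ax 4.42 lat -1.34 z -5.41 lag 0.49
STOP base 1.008312515495039
0.04800000000000003 39.6583
```

The force rises clearly at 48 mm of travel, from 1.2 N to 4.4 N, so the drawer is at its stop. I'll pull slightly further to hold it, relax, let go and look for the lever.

Run:
```python
from h import *
g=np.load("g.npy"); ya=.068; d=np.array([np.cos(ya),np.sin(ya)])
P=lambda s,z:[*(g[:2]-s*d),z]
env.move_straight(P(.0483,.022),vel=.02); env.dwell(.2); print(env.get_obs()["force"].round(2),env.get_obs()["force"][:2]@d)
env.move_straight(P(.0475,.0208),vel=.02); print(env.get_obs()["force"].round(2))
env.move_gripper(.075); env.move_straight(P(.0475,.13),vel=.15)
env.reach([.555,.02,.18],down(np.pi+.07)); env.dwell(.2); b=wristshot("w6"); print(env.get_obs()["t"])
save(cv2.resize(b[110:310,160:360],(600,600),interpolation=cv2.INTER_CUBIC),"w6")
```

```text
[ 5.75 -0.98 -5.72] 5.6708846596180145
[ 3.32 -1.65 -1.17]
42.2333
```

View pics/w6.png

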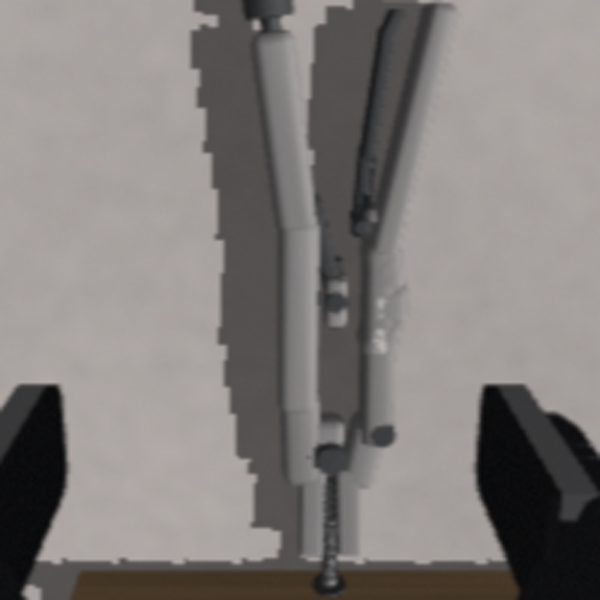

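The pliers are clamped on the screw at crop (330,480–585). The lever tail's inner side is at about (379,47), the moving handle's outer face at (447,47), and the fixed handle's inner face at (293,47).

Run:
```python
from h import *
n=lambda cx,cy,z=.010:wr("w6",(160+cx/3,110+cy/3),z)[:2]
A,B=n(300,400),n(298,240); th=np.arctan2(*(A-B)[::-1]);print("th",th)
p0=A-R.from_euler('z',.075).as_matrix()[:2,:2]@[-.021,-.0133]
print("origin",p0)
loc=lambda P:(R.from_euler('z',-.075).as_matrix()[:2,:2]@(P-p0)*1e3).round(1)
for k,P in dict(levL=n(379,47,.014),levend=n(385,14,.014),levfront=n(362,185,.014),mov=n(447,47),mov2=n(455,10),mov3=n(410,200),fixin=n(293,47),bend=n(298,230,.018),tip=n(315,553,.016)).items(): print(k,P.round(4),loc(P))
print(env.get_obs()["position"])
```

```text
th 0.0923532113421135
origin [0.64481134 0.05189627]
levL [0.4906 0.0527] [-153.7   12.3]
levend [0.4799 0.0535] [-164.3   14. ]
levfront [0.538  0.0518] [-106.5    7.9]
mov [0.4891 0.0763] [-153.4   36. ]
mov2 [0.4769 0.0774] [-165.5   38.1]
mov3 [0.5431 0.0701] [-100.1   25.8]
fixin [0.4928 0.0239] [-153.7  -16.5]
bend [0.5549 0.0304] [-91.2 -14.7]
tip [0.6891 0.0481] [43.9 -7.1]
[0.55454162 0.02033429 0.17807552]
```

Run:
```python
from h import *
p=np.array([.64481,.0519,.075]); yaw0=-.145
T=lambda x,y,z,dy=0: flange(p,x/1e3,y/1e3,z,yaw0-dy)
def rep(k):
    o=env.get_obs(); f=o["force"]; c,s=np.cos(.068),np.sin(.068)
    print(k,"gap",round(o["finger_gap"]*1e3,1),"ax",round(f[0]*c+f[1]*s,2),"lat",round(f[1]*c-f[0]*s,2),"z",round(f[2],2),"t",round(o["t"],2)); return f[0]*c+f[1]*s
env.move_gripper(.037,20); P,q=T(-150,24.5,.09); env.reach(P,q)
P,q=T(-150,24.5,.025); env.move_straight(P,vel=.08); rep("down")
env.move_gripper(.022,20); rep("touch")
for w,c in((.019,26),(.016,27.5),(.012,28.5)):
    P,q=T(-150,c,.025); env.move_straight(P,vel=.03); env.move_gripper(w,20); rep(w)
rel=np.array([-140,8.5])
for ph in(.035,.07,.105,.14):
    c,s=np.cos(ph),np.sin(ph); v=np.array([c*rel[0]+s*rel[1],-s*rel[0]+c*rel[1]])
    P,q=T(-10+v[0],20+v[1],.025,ph); env.move_straight(P,q,vel=.04); a=rep(ph)
    if abs(a)>6: print("STOP");break
env.dwell(.15); rep("hold")
```

```text
down gap 36.9 ax 0.33 lat 0.72 z 0.35 t 44.19
touch gap 22.3 ax 0.45 lat 1.58 z 3.29 t 44.48
0.019 gap 19.4 ax 1.29 lat 1.45 z 4.82 t 44.95
0.016 gap 16.2 ax 1.71 lat 2.28 z 4.78 t 45.42
0.012 gap 13.5 ax 2.38 lat 1.78 z 5.93 t 45.88
0.035 gap 13.1 ax 1.98 lat -1.18 z 5.77 t 46.16
0.07 gap 12.9 ax -0.22 lat -2.52 z 6.89 t 46.43
0.105 gap 13.4 ax 0.48 lat -4.8 z 7.05 t 46.71
0.14 gap 13.0 ax 0.6 lat -4.64 z 8.18 t 46.98
hold gap 13.3 ax -0.22 lat -5.52 z 8.15 t 47.13
```

Run:
```python
from h import *
b=wristshot("w7"); t=env.read_camera("top")["image"]
save(np.hstack([cv2.resize(b,(400,300)),cv2.resize(t[95:215,200:360],(400,300),interpolation=cv2.INTER_CUBIC)]),"w7")
```

```text
(no output)
```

View pics/w7.png

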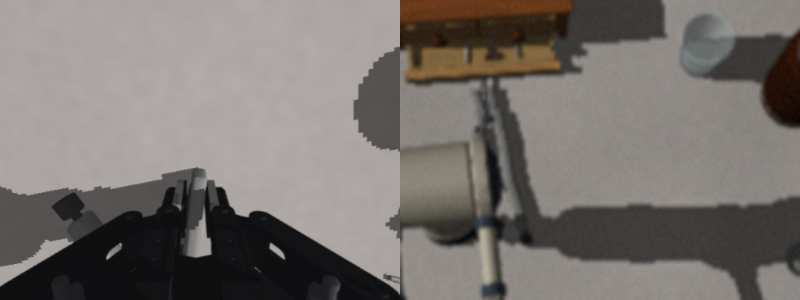

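The fixed handle's knob at (68,205) and the moving handle's end at (198,175) are now well apart, and the top view shows the drawer out, so the pliers are unlocked. I'll let go, rise and take the last look to find the fixed handle.

Run:
```python
from h import *
o=env.get_obs(); P=o["position"]
env.move_gripper(.060); print(env.get_obs()["force"].round(2))
env.move_straight([P[0],P[1]+.006,P[2]],vel=.06); env.move_straight([P[0],P[1]+.006,.12],vel=.15)
env.reach([.555,.02,.18],down(np.pi+.07)); env.dwell(.2); b=wristshot("w8"); print(env.get_obs()["t"])
save(cv2.resize(b[110:310,140:380],(720,600),interpolation=cv2.INTER_CUBIC),"w8")
```

```text
[-0.86  0.5  -0.66]
49.55
```

View pics/w8.png

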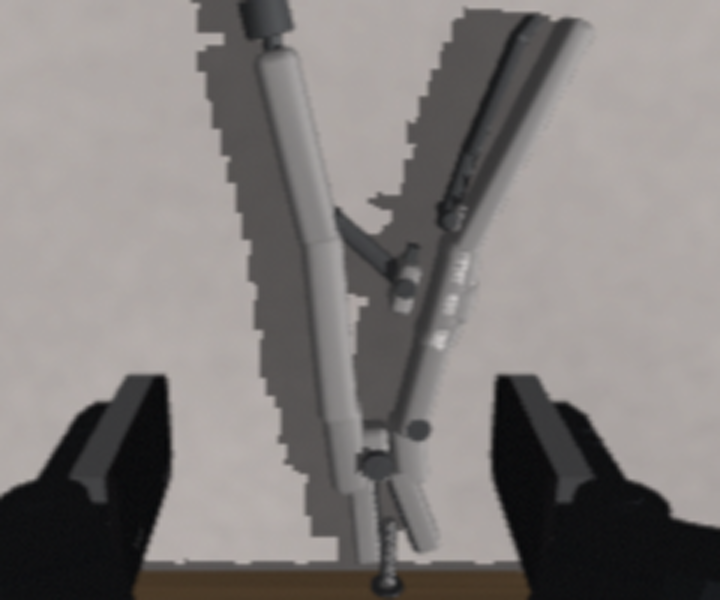

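Open: the screw lies free in the mouth at (387,520–580), and the fixed handle's tail centreline runs (281,80)–(321,215). I'll regrasp there and draw the pliers straight back.

Run:
```python
from h import *
n=lambda cx,cy,z=.010:wr("w8",(140+cx/3,110+cy/3),z)[:2]
a,b,G=n(281,80),n(321,215),n(300,142); yaw=np.arctan2(*(b-a)[::-1]); print(a,b,G,yaw)
q=down(np.pi+yaw); d=np.array([np.cos(.068),np.sin(.068)])
env.move_gripper(.048); env.reach([*G,.1],q); env.move_straight([*G,.030],vel=.1); f0=env.get_obs()["force"]; print(f0.round(2))
env.move_gripper(.005,40); o=env.get_obs(); print(o["finger_gap"],o["force"].round(2),o["t"])
for s in(.005,.01,.02,.03,.045,.06,.08):
    env.move_straight([*(G-s*d),.030],vel=.05); f=env.get_obs()["force"]; print(s,(f[:2]@d).round(2),f.round(2))
    if f[:2]@d>9: print("STOP");break
print(env.get_obs()["t"])
```

```text
[0.50523959 0.00063406] [0.55212377 0.01766311] [0.52620464 0.00847616] 0.3483990260227898
[ 0.36  0.27 -0.43]
0.014302509495818475 [ 0.86 -2.43  5.19] 51.5083
0.005 3.55 [ 3.73 -2.44  5.46]
0.01 3.39 [ 3.57 -2.48  5.23]
0.02 1.07 [ 1.17 -1.29  8.01]
0.03 2.08 [2.06 0.35 7.27]
0.045 1.36 [ 1.37 -0.02  8.3 ]
0.06 1.35 [1.33 0.34 7.32]
0.08 3.17 [ 3.2  -0.43  7.25]
54.1583
```

Run:
```python
from h import *
P=env.get_obs()["position"]
env.move_gripper(.05); env.move_straight([*P[:2],.12],vel=.12)
env.reach([.555,.02,.18],down(np.pi+.07)); env.dwell(.3); wristshot("w9"); o=env.get_obs(); print(o["t"],o["force"].round(2))
a,b=np.load("w8.npz")["im"],np.load("w9.npz")["im"]
def track(r0,r1,c0,c1,src,k):
    r=cv2.matchTemplate(b,src[r0:r1,c0:c1],cv2.TM_CCOEFF_NORMED); _,v,_,l=cv2.minMaxLoc(r); print(k,"px shift",l[0]-c0,l[1]-r0,"score",round(v,3)); return l
track(295,309,258,280,a,"screw root+drawer edge")
l=track(245,272,250,285,a,"pivot region")
# pivot px in w8: (376,463)/3+offset
u8=(140+376/3,110+463/3); u9=(u8[0]+l[0]-250,u8[1]+l[1]-245)
A,B=wr("w8",u8,.018),wr("w9",u9,.018); print("pivot",A.round(4),B.round(4),"moved",(np.linalg.norm(A-B)*1e3).round(1))
l=track(115,150,295,340,a,"moving handle end/lever")
```

```text
56.4167 [-0.09 -0.02  1.25]
screw root+drawer edge px shift 1 -1 score 0.958
pivot region px shift 9 -68 score 0.878
pivot [0.6471 0.0455 0.018 ] [0.5652 0.047  0.018 ] moved 81.8
moving handle end/lever px shift 8 -90 score 0.973
```

```bash
python3 -c "
from h import *
env.close_job(); print(env.get_obs()['t'])"
```

```text
the job is handed in; nothing more can be done
the job is handed in; nothing more can be done
```

I handed the job in at about 56 s, with every step done. No verdict is reported, so what follows rests on my own readings.

- **Locking:** I slid the steel pliers by their fixed handle until the jaws took an estimated 16–20 mm of the screw. I then squeezed with the grip following the fixed handle. They locked at a 47 mm gap, and re-closing the fingers to 50 mm met no force.
- **Drawing out:** I pulled the drawer 48 mm at about 1.2 N on the wrist, with the pliers lifted off the table. At the stop the pull rose to 4.4 N, and I held it at about 5.7 N for a moment. I had no direct reading of how far the screw gave. The highest axial force I saw at the wrist was about 7.5 N, nearly all table drag during insertion.
- **Release and parking:** I pinched the lever in to 13 mm and followed the handle's swing until the jaws opened. I then drew the pliers straight back off the screw and let them go.

**Last checks:**
- **Drawer:** the screw and drawer edge stayed within 1 pixel in the wrist camera while I withdrew the pliers.
- **Pliers:** they moved back 82 mm, so by estimate the jaw tips are about 60 mm from the screw tip. The handle end and lever still matched the open view.
- **Weak points:** the match on the pivot was only moderate (0.88). I had one picture left within the limit and used numbers for the final state instead of viewing another. I also did not measure the bystanders or the final tilt of the pliers; the pliers were only ever slid or lifted about a millimetre.

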